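# Raise the telescoping stone rest to its next hole and lay the whetstone on it

### The job

Raise the stone rest by its wooden cradle until its sprung orange button pops out through the next hole up in the brass plate and, let go, the rest stays up by itself; stop lifting as soon as it catches, and do not strain the button. Then lay the red-brown whetstone flat in the cradle, between the two end lips and centred across it. Leave the grey-green and the cream stone where they are.

Things in the scene. Friction and masses are not known exactly. Their poses are not given: they have to be found in the camera images.
- rest_base: Fixed stand of the stone rest: grey-painted steel base plate 120 x 120 x 15 mm with an upright square aluminium sleeve, 34 x 34 mm, top 145 mm above the bench. Origin at the centre of the base's underside, z up. The brass index plate is on its +x side, which looks roughly away from the robot. It does not move.
- sleeve_top (a point): Centre of the sleeve's mouth. The brass index plate on the sleeve (32 mm wide, 4 mm thick, inner face 17 mm from the sleeve's axis) has two square 13 mm holes, centres 60 mm apart, one above the other. The plate's height was set by hand and differs each time: the upper hole lies 20 to 45 mm above the button's starting height, the lower one below it.
- rest_post: Moving part of the rest: wooden cradle on a 25 mm square steel tube that slides straight up in the sleeve; 0.45 to 0.7 kg plus 2 to 5 N of friction. Let go before the button pops, it sinks back to its stop (cradle top 176 mm above the bench, as at the start). Origin: centre of the cradle's top face; x across the cradle (as the stand's x), y along it, z up.
- cradle_grip (a point): Centre of the cradle board, 8 mm below its top face. The board is 56 mm wide (x), 160 long (y), 16 thick, level. At each y end stands a lip 8 mm high, 7 thick, with 146 mm clear between the lips; the long sides are open. Grip it from above across its width, at the middle. Lifting load is steady, eases as the button enters the hole, then jumps where it catches.
- snap_button: Orange round-nosed sprung button, 10 mm thick, in the tube, pointing to +x. Origin: tip of its nose, 106 mm below the cradle top; axes as the cradle's. Tip 17 mm from the post's axis while behind the plate (start), 26 mm when popped through a hole (5 mm proud). Spring 3 to 6 N. Once popped, the post has 3 mm of play and is locked both ways; keep the load on the button under 25 N.
- whetstone: Red-brown whetstone, a loose block 140 x 46 x 26 mm (x long, y, z), about 0.36 kg, lying flat on the bench. Origin at the centre of its underside.
- green_stone: Grey-green stone slab 130 x 46 x 24 mm, loose, lying flat on the bench among the stones; not wanted. Origin at the centre of its underside, x along it.
- cream_stone: Cream-coloured stone slab 120 x 44 x 22 mm, loose, lying flat on the bench among the stones; not wanted. Origin at the centre of its underside, x along it.
Not all that is in view belongs to the job. Several things look just like the rest_base: the one meant starts farthest to the robot's left.

How it is judged:
On the way:
1. the rest is raised, its button has popped out through the upper hole, and it stays up with the cradle let go (x of snap_button in the frame of rest_post above 0.0235 m and z of rest_post in the frame of rest_base above 0.188 m and contact force between the fingers and rest_post below 0.5 N), for 0.3 s.
At the end, for the whole second after the job is handed in: The button is out through the upper hole (tip over 23.5 mm from the post axis), the cradle over 12 mm up; the whetstone lies let go and at rest on the cradle top (3 mm in height, tilt under 0.05 rad), along it within 0.12 rad, centred within 8 mm across and 6 mm along (x of snap_button in the frame of rest_post above 0.0235 m and z of rest_post in the frame of rest_base above 0.188 m and x of whetstone in the frame of rest_post between -0.008 and 0.008 m and y of whetstone in the frame of rest_post between -0.006 and 0.006 m and z of whetstone in the frame of rest_post between -0.003 and 0.003 m and angle between whetstone's own z axis and vertical below 0.05 rad and angle between the x axis of whetstone and the y axis of rest_post, either way round below 0.12 rad and linear speed of whetstone below 0.02 m/s and contact force between the fingers and whetstone below 0.5 N); the robot touches nothing.
It fails at once if the snap button is loaded with more than 25 N (contact force between snap_button and anything else above 25 N).
It fails at once if the green stone is shifted by more than 15 mm (distance of green_stone from where it was at the start of the episode above 0.015 m).
It fails at once if the cream stone is shifted by more than 15 mm (distance of cream_stone from where it was at the start of the episode above 0.015 m).
It also fails if it takes over 72 s, if anything falls off the work surface, if the arm or the gripper's body presses on something with over 40 N, if the wrist force passes 120 N, or if a joint passes its speed limit or range.

### The arm

A 6-joint arm with a two-finger parallel gripper is mounted at the origin on the work surface. World frame = base frame: x ahead of the robot, y to its left, z up, the work surface at z = 0. Lengths are in m, angles in rad, forces in N, time in s.
With the tool pointing down it reaches from about 0.425 to 0.95 m from the base axis. Payload 3.5 kg.
Tool frame: the origin (TCP) lies midway between the tips of the shut fingers; the grasp point (between the pads) lies 19 mm behind it (tcp_to_grasp is the distance from the TCP to the grasp point, in m); z points along the fingers, y is the line along which they close (so a half turn about z gives the same grasp; the last joint's range is limited). The gripper opens to 85 mm and grips with 20 to 120 N. Pads are 22 mm wide; open, the fingers measure 114 mm over their backs; the gripper's body (76 mm by 85 mm) begins 54 mm behind the grasp point. The pads swing forward as they close: fully open they stand 13 mm farther back than shut.
Start: joints at [1.103, 0.286, 1.577, -0, 1.279, -0.15], TCP at [0.211, 0.641, 0.231] pointing down, gripper open.
Joint ranges: [-2.77, 2.77], [-0.9, 2.22], [0.21, 2.48], [-1.53, 4.67], [0.24, 2.81], [-2.84, 2.84]. Speed limits (rad/s): [2.79, 2.79, 3.14, 3.14, 3.14, 3.14].

### API

Orientations are given as a 3x3 rotation matrix whose columns are the frame's x, y, z axes.
In Python, from bench import * gives the robot as it stands.
- The arm moves only by the tool carry_out, never from a script. Its argument "plan" is a list of rows, each a list of 3 entries, a list of its own where there are three numbers: the shift along the tool's x, y, z in m, then the turn, a rotation vector about the tool's x, y, z in rad, then the finger opening in m, from 0 to 0.0854. In form: [[[dx, dy, dz], [rx, ry, rz], gripper], ...]. A call has 1 to 5 rows; each row is the pose to reach, as a shift and turn from the pose commanded when the call began, along the tool's axes at that moment; what a row does not reach only later rows make up. A row lasts 1/10 s, in which the tool goes at most 50 mm and 8.59 degrees, less where a joint would pass 70% of its speed; a pose out of reach is approached as far as the arm can. A call with a gripper value outside its range is refused whole. The fingers move at their own pace and stop on an object; "force" is the grip in N (left out, the last holds). Time passes only in rows, so rows that repeat a pose let the fingers close. It gives the time, the measured TCP pose, the force, the opening and the grip force at its end, in the units of the state.
- observe(): the state, without advancing time (a new reading comes with each control period).
- read_camera(name): name is "scene" or "top" or "wrist"; returns the picture (400x640x3 uint8, blue, green, red); there is no depth.
- camera_params(name): a dict with "vertical_fov" (degrees; the focal length in pixels is half the picture's height over the tangent of half this angle, whatever the lens; pixels are square), "cx", "cy" (the principal point, pixels), "rvec" (rotation vector, rad) and "tvec" (3), from world to camera coordinates, as OpenCV has them; the wrist camera has in their place "hand_eye" (4x4, takes a point from camera to tool coordinates, whose origin is the TCP and whose axes are the flange's). Camera axes: x right, y down, z forward; pixel columns grow to the right and rows downward; lengths in m; the calibration is good to about 2 mm. A picture is of the moment at which its call begins: read the wrist's pose just before it. camera_params takes no time and is no camera call.
- hand_in(): hands the job in; it is judged then, once.
The state is a dict: "time": time; "joint_pos": joint angles; "qd": joint speeds; "joint_efforts": joint torques, N m; "tool_pos": TCP position; "tcp_rot": TCP orientation; "ft_force": force on the tool from outside, world axes, zero at the start; "wrist_torque": the same for the moment, N m; "grip_width": finger opening in m; "grasp_force": force on a finger pad.
Only numpy, scipy, OpenCV 4.12 (cv2) and the standard library are available. Lean on these libraries where they do the work, as an engineer would, in place of code of your own. Each camera call takes 0.05 s, during which the arm holds its last target. There are 200 camera calls.

## Working session

There is one attempt and no reset: what is moved stays moved. The work goes in short steps, Python scripts to look and compute and a tool call to move; the robot and the scene stay as the last step left them, time stands still between calls to the robot, and variables do not carry over. Pictures are saved under pics/ and viewed, at most 10 in all, crops included, and the job is handed in when it is done.

Besides the shell and the picture viewer there is one more tool, called as name(argument=value, ...), one argument or row to a line, values as JSON. carry_out: Moves the arm, as the interface text tells. Its arguments: {"type":"object","properties":{"plan":{"type":"array","items":{"type":"array"}},"force":{"type":"number"}},"required":["plan"]}

```bash
mkdir -p pics; python3 - <<'E'
from bench import *
import cv2
for n in("scene","top"):
    cv2.imwrite(f"pics/{n}0.png",read_camera(n)); print(n,camera_params(n))
print(camera_params("wrist"))
s=observe();print(s["time"],s["tool_pos"],s["tcp_rot"],s["ft_force"],s["grip_width"])
E
```

```text
scene {'vertical_fov': 42.259956115045206, 'cx': 322.10765413030384, 'cy': 205.22715417511927, 'rvec': array([ 2.38857284,  0.85946502, -0.27315315]), 'tvec': array([-0.30224811, -0.18366937,  1.45170026])}
top {'vertical_fov': 42.092553078559334, 'cx': 318.2540665985841, 'cy': 193.0030936422839, 'rvec': array([ 2.17014742, -2.17590551,  0.09789846]), 'tvec': array([-0.08141599,  0.41708568,  1.12941964])}
{'vertical_fov': 62.70948996235044, 'cx': 317.10225738312, 'cy': 194.79456230692355, 'hand_eye': array([[ 1.66195714e-03, -9.59541073e-01, -2.81563788e-01,
         7.05221720e-02],
       [ 9.99998329e-01,  1.38024166e-03,  1.19886083e-03,
        -4.04483589e-04],
       [-7.61730138e-04, -2.81565310e-01,  9.59541764e-01,
        -1.42693312e-01],
       [ 0.00000000e+00,  0.00000000e+00,  0.00000000e+00,
         1.00000000e+00]])}
0.1 [0.21061449 0.64068451 0.23008697] [[-9.49935756e-01  3.12443736e-01 -9.85296831e-04]
 [ 3.12445097e-01  9.49933949e-01 -1.88500990e-03]
 [ 3.47007372e-04 -2.09848947e-03 -9.99997738e-01]] [ 0.92709092  0.2725305  -0.67668603] 0.08546271432082896
```

View pics/scene0.png

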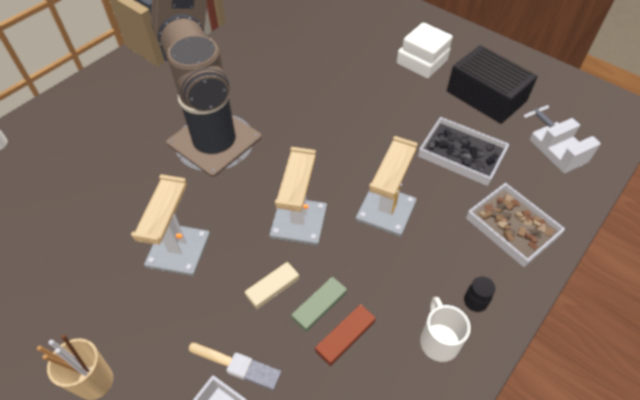

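View pics/top0.png

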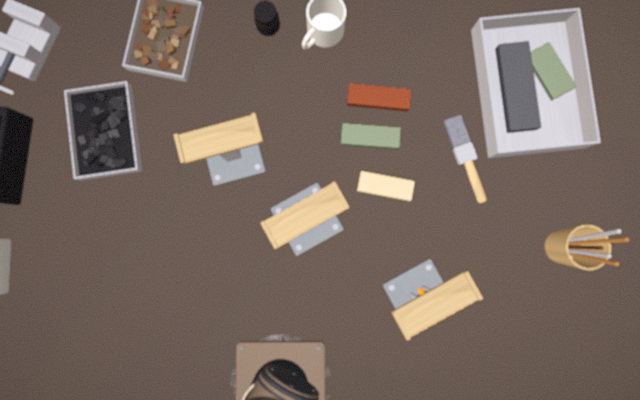

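The scene view shows three stands and three stones. In the top view the cradles are at (219,140), (305,215) and (437,305). Robot-left is +y, which is image-left, so the target is the stand with its cradle at (219,140) and base at (236,163). The stones are red (379,97), green (371,135) and cream (386,186). There are also green and black items in the tray at (535,80), which aren't wanted.

```bash
cat > h.py <<'E'
from bench import *
import cv2, numpy as np
def K(p,h=400):
    f=h/2/np.tan(np.radians(p["vertical_fov"]/2)); return np.array([[f,0,p["cx"]],[0,f,p["cy"]],[0,0,1]])
def cam(n,s=None):
    p=camera_params(n)
    if n=="wrist":
        T=np.eye(4);T[:3,:3]=s["tcp_rot"];T[:3,3]=s["tool_pos"];M=T@p["hand_eye"];return K(p),M[:3,:3],M[:3,3]
    R=cv2.Rodrigues(p["rvec"])[0];return K(p),R.T,-R.T@p["tvec"]
def ray(c,uv,z):
    k,R,o=c;uv=np.atleast_2d(uv).astype(float)
    d=(R@np.linalg.inv(k)@np.c_[uv,np.ones(len(uv))].T).T
    return o+d*((z-o[2])/d[:,2:])
def proj(c,P):
    k,R,o=c;q=(k@R.T@(np.atleast_2d(P)-o).T).T;return q[:,:2]/q[:,2:]
def blobs(im,lo,hi,amin=100):
    m=cv2.inRange(cv2.cvtColor(im,cv2.COLOR_BGR2HSV),np.array(lo),np.array(hi))
    m=cv2.morphologyEx(m,cv2.MORPH_OPEN,np.ones((3,3)))
    return [c for c in cv2.findContours(m,cv2.RETR_EXTERNAL,cv2.CHAIN_APPROX_NONE)[0] if cv2.contourArea(c)>amin]
def rect(c,cont,z):
    P=ray(c,cont[:,0],z)[:,:2]; r=cv2.minAreaRect((P*1000).astype(np.float32)); b=cv2.boxPoints(r)
    e=max((b[1]-b[0],b[2]-b[1]),key=np.linalg.norm)
    return np.round(r[0],1),np.round(sorted(r[1]),1),round(float(np.arctan2(e[1],e[0])%np.pi),3)
E
python3 - <<'E'
from h import *
im=cv2.imread("pics/top0.png");c=cam("top");print("cam",c[2])
for nm,lo,hi,z in(("wood",(12,70,110),(28,255,255),.18),("red",(0,120,60),(9,255,255),.026),("green",(30,40,60),(80,255,255),.024),("cream",(12,30,150),(28,130,255),.022),("base",(95,20,80),(125,120,220),.015)):
    for b in blobs(im,lo,hi):
        M=cv2.moments(b);print(nm,int(M['m10']/M['m00']),int(M['m01']/M['m00']),*rect(c,b,z))
x=im[70:210,140:300];cv2.imwrite("pics/crop.png",cv2.resize(x,None,fx=4,fy=4))
E
```

```text
cam [ 0.31095688 -0.08501761  1.16286524]
wood 436 304 [ 196.2 -300.8] [ 73.3 168.1] 2.063
wood 579 247 [ 299.9 -584.6] [ 89.6 153.4] 1.301
wood 304 214 [361.  -56.9] [ 62.8 167. ] 2.079
wood 475 182 [ 421.8 -381.3] [22.9 82.8] 0.324
wood 217 138 [508.3 109.3] [ 65.1 167.5] 1.836
wood 174 62 [657.2 197.1] [26.2 31.6] 1.422
wood 142 51 [679.1 256.3] [28.7 43.1] 1.996
wood 172 41 [698.5 199.6] [30.5 91.7] 2.476
wood 151 18 [743.8 245.3] [37.3 81.9] 0.029
red 378 96 [ 631.9 -217.9] [ 51.6 140.6] 1.468
green 370 135 [ 544.2 -198.5] [ 49.7 131.7] 1.488
green 550 71 [ 690.7 -603.3] [ 61.3 114.1] 0.511
cream 276 361 [36.1 -0.1] [116.4 184.5] 1.583
cream 436 304 [ 173.6 -338. ] [ 72.3 192.2] 2.058
cream 603 248 [ 295.6 -696.5] [23.9 48.6] 1.568
cream 568 245 [ 297.7 -639.4] [100.1 125.4] 1.547
cream 304 214 [368.7 -52.3] [ 69.2 191.3] 2.077
cream 385 185 [ 432.9 -231. ] [ 49.2 124.5] 1.379
cream 474 181 [ 441.2 -428.3] [23.8 98.2] 0.324
cream 217 138 [540.6 141.1] [ 72.9 191.3] 1.836
```

View pics/crop.png

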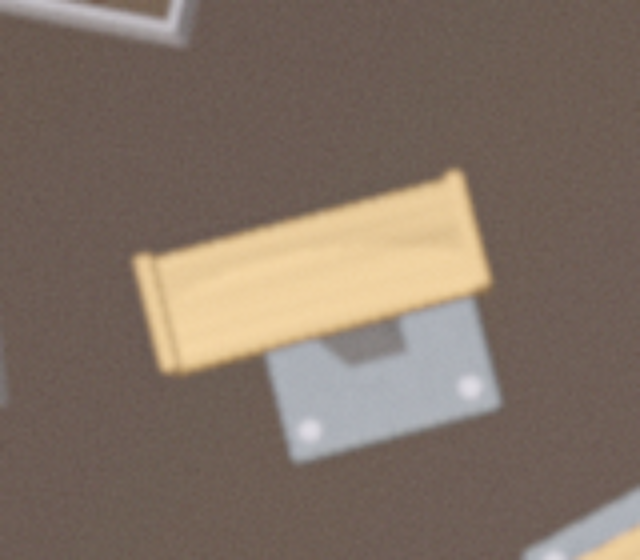

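```bash
cat >> h.py <<'E'
from scipy.spatial.transform import Rotation as Ro
def go(x,y,z,ang):
    "tool-frame shift and turn to TCP (x,y,z), pointing down, closing line at world angle ang"
    s=observe();R=s["tcp_rot"];c=[]
    for a in(ang,ang+np.pi):
        Y=np.array([np.cos(a),np.sin(a),0]);Z=np.array([0,0,-1.]);T=np.c_[np.cross(Y,Z),Y,Z]
        c.append(Ro.from_matrix(R.T@T).as_rotvec())
    print("d",np.round(R.T@(np.array([x,y,z])-s["tool_pos"]),4),"turn",np.round(min(c,key=np.linalg.norm),4),"t",s["time"],"j6",s["joint_pos"][5].round(2))
E
python3 -c "
from h import *
go(.508,.109,.32,.265)"
```

```text
d [-0.4486 -0.4123 -0.0892] turn [-2.10e-03  7.00e-04  9.88e-01] t 0.1 j6 -0.15
```

carry_out(
  plan=[
    [[-0.03,-0.03,-0.03],[0,0,0.14],0.085],
    [[-0.07,-0.06,-0.06],[0,0,0.28],0.085],
    [[-0.1,-0.09,-0.09],[0,0,0.42],0.085],
    [[-0.13,-0.12,-0.09],[0,0,0.56],0.085],
    [[-0.16,-0.15,-0.09],[0,0,0.7],0.085],
  ],
)

```text
time: 0.6
tool_pos: [0.317, 0.4474, 0.3233]
tcp_rot: [[-0.521, 0.854, 0.003], [0.854, 0.521, 0.002], [0.0, 0.003, -1.0]]
ft_force: [0.2, 0.3, 0.7]
grip_width: 0.0851
grasp_force: 0.0
```

```bash
python3 -c "
from h import *
go(.508,.109,.32,.265)"
```

```text
d [-0.3884 -0.0132  0.0031] turn [ 0.0034 -0.0009  0.2826] t 0.6 j6 0.22
```

carry_out(
  plan=[
    [[-0.05,0,0],[0,0,0.14],0.085],
    [[-0.1,0,0],[0,0,0.28],0.085],
    [[-0.15,-0.01,0],[0,0,0.283],0.085],
    [[-0.2,-0.013,0],[0,0,0.283],0.085],
    [[-0.25,-0.013,0],[0,0,0.283],0.085],
  ],
)

```text
time: 1.1
tool_pos: [0.4357, 0.2281, 0.3211]
tcp_rot: [[-0.267, 0.964, -0.0], [0.964, 0.267, 0.0], [0.0, -0.0, -1.0]]
ft_force: [0.0, 0.5, -0.5]
grip_width: 0.085
grasp_force: 0.0
```

```bash
python3 -c "
from h import *
go(.508,.109,.32,.265)"
```

```text
d [-0.1341  0.0378  0.001 ] turn [-0.0001 -0.0001  0.0053] t 1.1 j6 0.01
```

carry_out(
  plan=[
    [[-0.045,0.013,0],[0,0,0.005],0.085],
    [[-0.09,0.026,0],[0,0,0.005],0.085],
    [[-0.134,0.038,0],[0,0,0.005],0.085],
    [[-0.134,0.038,0],[0,0,0.005],0.085],
    [[-0.134,0.038,0],[0,0,0.005],0.085],
  ],
)

```text
time: 1.6
tool_pos: [0.508, 0.1104, 0.3206]
tcp_rot: [[-0.26, 0.966, -0.002], [0.966, 0.26, 0.001], [0.001, -0.002, -1.0]]
ft_force: [0.6, 0.4, 0.8]
grip_width: 0.0851
grasp_force: 0.0
```

```bash
python3 - <<'E'
from h import *
go(.508,.109,.32,.265)
s=observe();im=read_camera("wrist");cv2.imwrite("pics/w1.png",im);c=cam("wrist",s)
for b in blobs(im,(12,70,110),(28,255,255),1000): print(rect(c,b,.176),rect(c,b,.18),cv2.boundingRect(b))
E
```

```text
d [-0.0013 -0.0003  0.0006] turn [-0.0016 -0.001  -0.0024] t 1.6 j6 -0.24
(array([349.3, -22.1]), array([74.4, 94.8]), 2.184) (array([351.3, -19.3]), array([73.4, 93.5]), 2.184) (68, 217, 96, 99)
(array([514.5, 110.8]), array([ 78.9, 181.3]), 1.856) (array([514.1, 111.7]), array([ 77.8, 178.7]), 1.856) (275, 75, 95, 198)
```

View pics/w1.png

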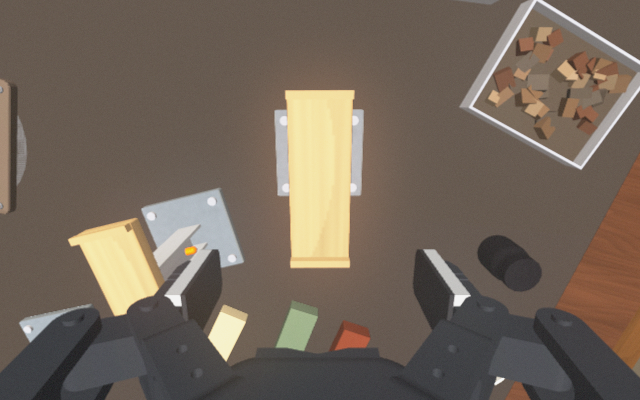

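```bash
python3 - <<'E'
from h import *
s=observe();c=cam("wrist",s)
P=ray(c,[(285,91),(355,91),(291,267),(350,267)],.184);print(P.round(4),P.mean(0),proj(c,s["tool_pos"]+[0,0,-.0]))
Q=ray(c,[(289,140),(352,140),(291,240),(349,240)],.176);print(Q.round(4))
im=cv2.imread("pics/w1.png");cv2.imwrite("pics/c2.png",cv2.resize(im[75:285,250:390],None,fx=2.8,fy=2.8,interpolation=cv2.INTER_CUBIC))
E
```

```text
[[0.463  0.1787 0.184 ]
 [0.5178 0.1937 0.184 ]
 [0.5061 0.0256 0.184 ]
 [0.56   0.0403 0.184 ]] [0.51173423 0.10958158 0.184     ] [[315.56893829 252.74887594]]
[[0.4752 0.1401 0.176 ]
 [0.5281 0.1545 0.176 ]
 [0.4997 0.0489 0.176 ]
 [0.5529 0.0634 0.176 ]]
```

View pics/c2.png

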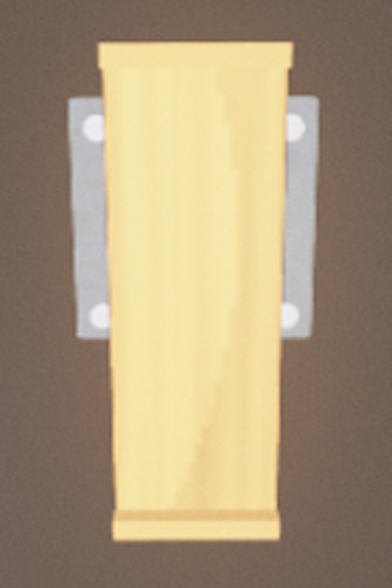

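```bash
python3 -c "
from h import *
go(.5117,.1096,.146,.271)"
```

```text
d [-0.0029  0.0037  0.1748] turn [-0.0012 -0.0009 -0.0065] t 1.65 j6 -0.24
```

carry_out(
  plan=[
    [[-0.003,0.004,0.05],[0,0,-0.006],0.085],
    [[-0.003,0.004,0.1],[0,0,-0.006],0.085],
    [[-0.003,0.004,0.14],[0,0,-0.006],0.085],
    [[-0.003,0.004,0.16],[0,0,-0.006],0.085],
    [[-0.003,0.004,0.175],[0,0,-0.006],0.085],
  ],
)

```text
time: 2.15
tool_pos: [0.5107, 0.1109, 0.144]
tcp_rot: [[-0.27, 0.963, -0.003], [0.963, 0.27, 0.0], [0.001, -0.003, -1.0]]
ft_force: [0.3, 0.5, -0.1]
grip_width: 0.0852
grasp_force: 0.0
```

carry_out(
  plan=[
    [[0,0,0],[0,0,0],0.075],
    [[0,0,0],[0,0,0],0.065],
    [[0,0,0],[0,0,0],0.06],
    [[0,0,0],[0,0,0],0.05],
    [[0,0,0],[0,0,0],0.05],
  ],
  force=20,
)

```text
time: 2.65
tool_pos: [0.5102, 0.1089, 0.1485]
tcp_rot: [[-0.268, 0.963, -0.008], [0.963, 0.268, -0.002], [0.001, -0.008, -1.0]]
ft_force: [-11.6, -1.8, 7.8]
grip_width: 0.0557
grasp_force: 23.3
```

carry_out(
  plan=[
    [[0,0,0],[0,0,0],0.04],
    [[0,0,0],[0,0,0],0.04],
    [[0,0,0],[0,0,0],0.04],
    [[0,0,0],[0,0,0],0.04],
  ],
)

```text
time: 3.05
tool_pos: [0.5102, 0.109, 0.1486]
tcp_rot: [[-0.268, 0.963, -0.008], [0.963, 0.268, -0.002], [0.001, -0.008, -1.0]]
ft_force: [-11.6, -2.0, 8.4]
grip_width: 0.0556
grasp_force: 23.2
```

carry_out(
  plan=[
    [[0,-0.001,-0.001],[0,0,0],0.04],
    [[0,-0.0015,-0.002],[0,0,0],0.04],
    [[0,-0.0015,-0.003],[0,0,0],0.04],
    [[0,-0.0015,-0.004],[0,0,0],0.04],
    [[0,-0.0015,-0.005],[0,0,0],0.04],
  ],
)

```text
time: 3.55
tool_pos: [0.5102, 0.1089, 0.1499]
tcp_rot: [[-0.268, 0.964, -0.003], [0.964, 0.268, 0.0], [0.001, -0.003, -1.0]]
ft_force: [-1.5, 1.5, -8.7]
grip_width: 0.0556
grasp_force: 23.9
```

carry_out(
  plan=[
    [[0,0,-0.001],[0,0,0],0.04],
    [[0,0,-0.002],[0,0,0],0.04],
    [[0,0,-0.003],[0,0,0],0.04],
    [[0,0,-0.004],[0,0,0],0.04],
    [[0,0,-0.005],[0,0,0],0.04],
  ],
)

```text
time: 4.05
tool_pos: [0.5103, 0.1089, 0.1559]
tcp_rot: [[-0.268, 0.964, -0.003], [0.964, 0.268, 0.0], [0.001, -0.003, -1.0]]
ft_force: [-4.3, 1.4, -10.3]
grip_width: 0.0555
grasp_force: 23.6
```

carry_out(
  plan=[
    [[0,0,-0.001],[0,0,0],0.04],
    [[0,0,-0.002],[0,0,0],0.04],
    [[0,0,-0.003],[0,0,0],0.04],
    [[0,0,-0.004],[0,0,0],0.04],
    [[0,0,-0.005],[0,0,0],0.04],
  ],
)

```text
time: 4.55
tool_pos: [0.5103, 0.1089, 0.1609]
tcp_rot: [[-0.268, 0.964, -0.003], [0.964, 0.268, 0.0], [0.001, -0.003, -1.0]]
ft_force: [-5.1, 1.4, -9.2]
grip_width: 0.0555
grasp_force: 23.6
```

carry_out(
  plan=[
    [[0,0,-0.001],[0,0,0],0.04],
    [[0,0,-0.002],[0,0,0],0.04],
    [[0,0,-0.003],[0,0,0],0.04],
    [[0,0,-0.004],[0,0,0],0.04],
    [[0,0,-0.005],[0,0,0],0.04],
  ],
)

```text
time: 5.05
tool_pos: [0.5103, 0.1089, 0.167]
tcp_rot: [[-0.268, 0.963, -0.003], [0.963, 0.268, 0.0], [0.001, -0.003, -1.0]]
ft_force: [-10.1, 1.4, -1.2]
grip_width: 0.0557
grasp_force: 24.6
```

carry_out(
  plan=[
    [[0,0,-0.0005],[0,0,0],0.04],
    [[0,0,-0.001],[0,0,0],0.04],
  ],
)

```text
time: 5.25
tool_pos: [0.5103, 0.1089, 0.1681]
tcp_rot: [[-0.268, 0.963, -0.003], [0.963, 0.268, 0.0], [0.001, -0.003, -1.0]]
ft_force: [-7.6, 1.4, -5.4]
grip_width: 0.0558
grasp_force: 24.2
```

carry_out(
  plan=[
    [[0,0,-0.0005],[0,0,0],0.04],
    [[0,0,-0.001],[0,0,0],0.04],
  ],
)

```text
time: 5.45
tool_pos: [0.5103, 0.1089, 0.1686]
tcp_rot: [[-0.268, 0.963, -0.003], [0.963, 0.268, 0.0], [0.001, -0.003, -1.0]]
ft_force: [-6.0, 0.9, -7.0]
grip_width: 0.0556
grasp_force: 24.0
```

carry_out(
  plan=[
    [[0,0,-0.0005],[0,0,0],0.04],
    [[0,0,-0.001],[0,0,0],0.04],
  ],
)

```text
time: 5.65
tool_pos: [0.5103, 0.1089, 0.1695]
tcp_rot: [[-0.268, 0.964, -0.003], [0.964, 0.268, 0.0], [0.001, -0.003, -1.0]]
ft_force: [-5.9, 2.0, -7.2]
grip_width: 0.0558
grasp_force: 24.0
```

carry_out(
  plan=[
    [[0,0,-0.0005],[0,0,0],0.04],
    [[0,0,-0.001],[0,0,0],0.04],
  ],
)

```text
time: 5.85
tool_pos: [0.5103, 0.1089, 0.1704]
tcp_rot: [[-0.268, 0.963, -0.003], [0.963, 0.268, 0.0], [0.001, -0.003, -1.0]]
ft_force: [-4.8, 1.2, -6.8]
grip_width: 0.0557
grasp_force: 24.0
```

carry_out(
  plan=[
    [[0,0,-0.0005],[0,0,0],0.04],
    [[0,0,-0.001],[0,0,0],0.04],
  ],
)

```text
time: 6.05
tool_pos: [0.5103, 0.1089, 0.1714]
tcp_rot: [[-0.268, 0.963, -0.003], [0.963, 0.268, 0.0], [0.001, -0.003, -1.0]]
ft_force: [-6.1, 0.5, -7.9]
grip_width: 0.0557
grasp_force: 23.9
```

carry_out(
  plan=[
    [[0,0,-0.0005],[0,0,0],0.04],
    [[0,0,-0.001],[0,0,0],0.04],
  ],
)

```text
time: 6.25
tool_pos: [0.5103, 0.1089, 0.1717]
tcp_rot: [[-0.268, 0.964, -0.003], [0.964, 0.268, 0.0], [0.001, -0.002, -1.0]]
ft_force: [-4.1, 0.7, -11.8]
grip_width: 0.0554
grasp_force: 23.6
```

carry_out(
  plan=[
    [[0,0,0.001],[0,0,0],0.04],
    [[0,0,0.002],[0,0,0],0.04],
    [[0,0,0.003],[0,0,0],0.04],
  ],
)

```text
time: 6.55
tool_pos: [0.5103, 0.1089, 0.1702]
tcp_rot: [[-0.268, 0.963, -0.003], [0.963, 0.268, 0.0], [0.001, -0.003, -1.0]]
ft_force: [-9.7, 1.6, -3.5]
grip_width: 0.0556
grasp_force: 24.6
```

carry_out(
  plan=[
    [[0,0,0.0005],[0,0,0],0.04],
    [[0,0,0.001],[0,0,0],0.04],
    [[0,0,0.001],[0,0,0],0.04],
  ],
)

```text
time: 6.85
tool_pos: [0.5103, 0.1089, 0.1691]
tcp_rot: [[-0.268, 0.963, -0.003], [0.963, 0.268, 0.0], [0.001, -0.003, -1.0]]
ft_force: [-8.7, 0.9, -4.1]
grip_width: 0.0555
grasp_force: 24.5
```

carry_out(
  plan=[
    [[0,0,0.0005],[0,0,0],0.04],
    [[0,0,0.001],[0,0,0],0.04],
    [[0,0,0.001],[0,0,0],0.04],
  ],
)

```text
time: 7.15
tool_pos: [0.5103, 0.1089, 0.1682]
tcp_rot: [[-0.268, 0.963, -0.003], [0.963, 0.268, 0.0], [0.001, -0.003, -1.0]]
ft_force: [-9.7, 1.2, -4.1]
grip_width: 0.0554
grasp_force: 24.6
```

```bash
python3 - <<'E'
from h import *
im=read_camera("scene");c=cam("scene");p=proj(c,[.512,.11,.12])[0].astype(int);print(p)
x=im[max(p[1]-60,0):p[1]+60,max(p[0]-60,0):p[0]+60];cv2.imwrite("pics/s1.png",cv2.resize(x,None,fx=5,fy=5,interpolation=cv2.INTER_CUBIC))
E
```

```text
[391 180]
```

View pics/s1.png

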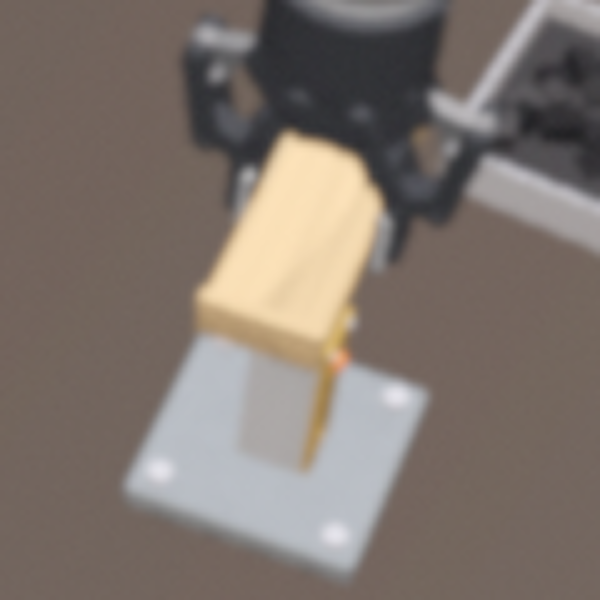

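The crop shows the orange button sticking out past the brass plate's edge at crop (340,360), so it has popped. I'll release the cradle and check that it stays up.

carry_out(
  plan=[
    [[0,0,0.0005],[0,0,0],0.056],
    [[0,0,0.0005],[0,0,0],0.065],
    [[0,0,0.0005],[0,0,0],0.085],
    [[0,0,0.0005],[0,0,0],0.085],
    [[0,0,0.0005],[0,0,0],0.085],
  ],
)

```text
time: 7.7
tool_pos: [0.5131, 0.1086, 0.1687]
tcp_rot: [[-0.268, 0.964, 0.005], [0.964, 0.268, -0.0], [-0.002, 0.005, -1.0]]
ft_force: [0.7, 0.3, -0.4]
grip_width: 0.0852
grasp_force: 0.0
```

carry_out(
  plan=[
    [[0,0,0],[0,0,0],0.085],
    [[0,0,0],[0,0,0],0.085],
    [[0,0,0],[0,0,0],0.085],
    [[0,0,-0.03],[0,0,0],0.085],
    [[0,0,-0.07],[0,0,0],0.085],
  ],
)

```text
time: 8.2
tool_pos: [0.5095, 0.1087, 0.2346]
tcp_rot: [[-0.268, 0.963, -0.007], [0.964, 0.268, -0.0], [0.002, -0.006, -1.0]]
ft_force: [0.9, 0.1, 0.3]
grip_width: 0.0845
grasp_force: 0.0
```

carry_out(
  plan=[
    [[0,0,-0.05],[0,0,0],0.085],
    [[0,0,-0.1],[0,0,0],0.085],
    [[0,0,-0.12],[0,0,0],0.085],
    [[0,0,-0.12],[0,0,0],0.085],
    [[0,0,-0.12],[0,0,0],0.085],
  ],
)

```text
time: 8.7
tool_pos: [0.5111, 0.1088, 0.3561]
tcp_rot: [[-0.268, 0.964, -0.0], [0.964, 0.268, -0.0], [0.0, -0.0, -1.0]]
ft_force: [-0.3, 0.4, -0.2]
grip_width: 0.0849
grasp_force: 0.0
```

```bash
python3 - <<'E'
from h import *
s=observe();im=read_camera("wrist");c=cam("wrist",s)
im2=read_camera("scene")
x=im2[120:240,331:451]
a=cv2.resize(x,(400,400),interpolation=cv2.INTER_CUBIC);b=cv2.resize(im[50:350,200:500],(400,400))
cv2.imwrite("pics/s2.png",np.hstack([a,b]));cv2.imwrite("pics/w2full.png",im);np.savez("s2.npz",p=s["tool_pos"],r=s["tcp_rot"])
go(.620,-.218,.32,0)
print(proj(cam("scene"),[[.512,.11,.176],[.512,.11,.196]]))
E
```

```text
d [-0.3442  0.0183  0.0336] turn [-0.0044 -0.0005  0.271 ] t 8.8 j6 -0.26
[[394.39884719 165.22895369]
 [395.44699082 159.41319996]]
```

View pics/s2.png

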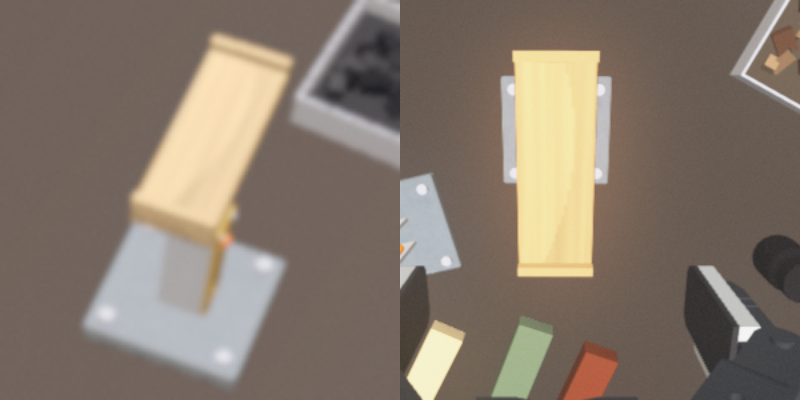

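Scene crop: the button shows orange at (225,240) beyond the plate. I'll check numerically that the cradle is up, and locate the red stone again.

```bash
python3 - <<'E'
from h import *
a=cv2.imread("pics/scene0.png");b=read_camera("scene")
for im in(a,b):
    for k in blobs(im,(12,70,110),(28,255,255)):
        r=cv2.boundingRect(k)
        if 350<r[0]<400 and r[1]<200: print(r,cv2.minAreaRect(k)[0])
c=cam("top");im=read_camera("top")
for nm,lo,hi,z in(("wood",(12,70,110),(28,255,255),.2),("red",(0,120,60),(9,255,255),.026),("green",(30,40,60),(80,255,255),.024)):
    for k in blobs(im,lo,hi,500): print(nm,*rect(c,k,z))
c=cam("scene")
for k in blobs(b,(0,120,60),(9,255,255)): print("red scene",*rect(c,k,.026))
E
```

```text
(369, 136, 49, 71) (391.71917724609375, 169.0821990966797)
(370, 130, 49, 77) (391.62432861328125, 166.28607177734375)
wood [ 198.5 -296.2] [ 71.8 165.5] 2.063
wood [ 300.5 -573.6] [ 87.5 149.6] 1.304
wood [359.4 -57.3] [ 60.6 164. ] 2.077
wood [513.6  90.1] [ 64.8 127.5] 1.846
red [ 632. -218.] [ 51.3 141. ] 1.467
green [ 544.2 -198.4] [ 49.5 131.4] 1.49
green [ 690.8 -603.7] [ 61.3 113.1] 0.504
red scene [ 638.8 -222.4] [ 48.8 142.3] 1.475
red scene [-410.   384.6] [ 21.5 165.4] 2.496
red scene [-487.3  293.3] [ 25.6 213.9] 2.561
```

```bash
python3 -c "
from h import *
go(.634,-.219,.26,-.10)"
```

```text
d [-0.349   0.0317  0.0937] turn [-4.400e-03 -3.000e-04  3.709e-01] t 8.9 j6 -0.26
```

carry_out(
  plan=[
    [[-0.05,0,0],[0,0,0.1],0.07],
    [[-0.1,0,0],[0,0,0.2],0.07],
    [[-0.15,0.01,0],[0,0,0.3],0.07],
    [[-0.2,0.015,0.01],[0,0,0.371],0.07],
    [[-0.25,0.02,0.03],[0,0,0.371],0.07],
  ],
)

```text
time: 9.4
tool_pos: [0.5962, -0.1235, 0.3291]
tcp_rot: [[0.101, 0.995, 0.002], [0.995, -0.101, -0.001], [-0.0, 0.002, -1.0]]
ft_force: [1.0, 0.3, 0.6]
grip_width: 0.0698
grasp_force: 0.0
```

```bash
python3 -c "
from h import *
go(.634,-.219,.22,-.10)"
```

```text
d [-0.0911  0.0471  0.1092] turn [ 0.0016  0.0004 -0.0015] t 9.4 j6 -0.27
```

carry_out(
  plan=[
    [[-0.03,0.015,0.035],[0,0,0],0.07],
    [[-0.06,0.03,0.07],[0,0,0],0.07],
    [[-0.091,0.047,0.109],[0,0,0],0.07],
    [[-0.091,0.047,0.109],[0,0,0],0.07],
    [[-0.091,0.047,0.109],[0,0,0],0.07],
  ],
)

```text
time: 9.9
tool_pos: [0.6318, -0.2165, 0.2166]
tcp_rot: [[0.101, 0.995, -0.005], [0.995, -0.101, 0.003], [0.003, -0.006, -1.0]]
ft_force: [1.0, -0.3, 1.0]
grip_width: 0.0699
grasp_force: 0.0
```

```bash
python3 - <<'E'
from h import *
s=observe();im=read_camera("wrist");cv2.imwrite("pics/w3.png",im);c=cam("wrist",s);print(s["tool_pos"])
for b in blobs(im,(0,120,60),(9,255,255),2000): print(cv2.boundingRect(b),*rect(c,b,.026))
E
```

```text
[ 0.63177905 -0.21650371  0.21660027]
(300, 103, 47, 132) [ 637.3 -218.6] [ 45.6 138.2] 1.472
```

View pics/w3.png

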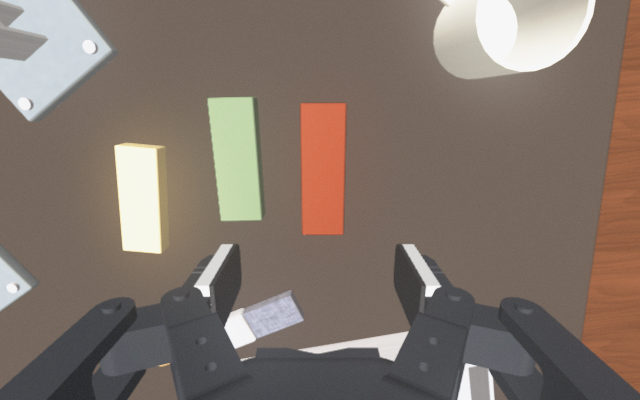

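Close up, the red stone spans columns 302–346 and rows 103–235 and measures 46×138 mm. The green stone at (235,160) is clear of the fingers.

```bash
python3 -c "
from h import *
go(.637,-.2186,.005,-.099)"
```

```text
d [-0.0023  0.0048  0.2144] turn [-0.0015 -0.001  -0.0012] t 9.95 j6 -0.38
```

carry_out(
  plan=[
    [[-0.002,0.005,0.05],[0,0,0],0.07],
    [[-0.002,0.005,0.1],[0,0,0],0.07],
    [[-0.002,0.005,0.14],[0,0,0],0.07],
    [[-0.002,0.005,0.18],[0,0,0],0.07],
    [[-0.002,0.005,0.195],[0,0,0],0.07],
  ],
)

```text
time: 10.45
tool_pos: [0.6364, -0.2167, 0.0229]
tcp_rot: [[0.098, 0.995, -0.004], [0.995, -0.098, 0.002], [0.002, -0.004, -1.0]]
ft_force: [-0.9, 0.7, -0.8]
grip_width: 0.0699
grasp_force: 0.0
```

carry_out(
  plan=[
    [[0,0,0.01],[0,0,0],0.07],
    [[0,0,0.019],[0,0,0],0.07],
    [[0,0,0.019],[0,0,0],0.07],
    [[0,0,0.019],[0,0,0],0.06],
    [[0,0,0.019],[0,0,0],0.05],
  ],
  force=40,
)

```text
time: 10.95
tool_pos: [0.6386, -0.2196, 0.008]
tcp_rot: [[0.1, 0.995, 0.002], [0.995, -0.1, -0.001], [-0.001, 0.002, -1.0]]
ft_force: [-1.9, 0.6, -0.9]
grip_width: 0.0503
grasp_force: 0.6
```

carry_out(
  plan=[
    [[0,0,0],[0,0,0],0.035],
    [[0,0,0],[0,0,0],0.035],
    [[0,0,0],[0,0,0],0.035],
    [[0,0,0],[0,0,0],0.035],
    [[0,0,0],[0,0,0],0.035],
  ],
)

```text
time: 11.45
tool_pos: [0.6385, -0.2196, 0.0079]
tcp_rot: [[0.1, 0.995, 0.001], [0.995, -0.1, -0.001], [-0.001, 0.001, -1.0]]
ft_force: [-2.4, -0.2, 6.5]
grip_width: 0.0449
grasp_force: 44.3
```

carry_out(
  plan=[
    [[0,0,-0.02],[0,0,0],0.035],
    [[0,0,-0.06],[0,0,0],0.035],
    [[0,0,-0.11],[0,0,0],0.035],
    [[0,0,-0.16],[0,0,0],0.035],
    [[0,0,-0.21],[0,0,0],0.035],
  ],
)

```text
time: 11.95
tool_pos: [0.6371, -0.2186, 0.2165]
tcp_rot: [[0.1, 0.995, -0.001], [0.995, -0.1, 0.001], [0.001, -0.001, -1.0]]
ft_force: [-0.1, -0.7, -2.8]
grip_width: 0.0449
grasp_force: 43.3
```

carry_out(
  plan=[
    [[0,0,-0.04],[0,0,0],0.035],
    [[0,0,-0.06],[0,0,0],0.035],
    [[0,0,-0.06],[0,0,0],0.035],
    [[0,0,-0.06],[0,0,0],0.035],
  ],
)

```text
time: 12.35
tool_pos: [0.6373, -0.2187, 0.2743]
tcp_rot: [[0.1, 0.995, -0.002], [0.995, -0.1, 0.001], [0.001, -0.002, -1.0]]
ft_force: [-0.8, -0.5, -4.6]
grip_width: 0.0453
grasp_force: 43.3
```

```bash
python3 -c "
from h import *
go(.5117,.1096,.27,.271);s=observe();print(s['tool_pos'],s['ft_force'],s['grip_width'])"
```

```text
d [ 0.3141 -0.1577  0.0048] turn [-0.0016 -0.0012 -0.3711] t 12.35 j6 -0.38
[ 0.6372537  -0.2187217   0.27430357] [-0.75397458 -0.48272144 -4.58264351] 0.04525298085787857
```

carry_out(
  plan=[
    [[0.03,-0.015,0],[0,0,-0.05],0.035],
    [[0.07,-0.035,0],[0,0,-0.15],0.035],
    [[0.11,-0.055,0],[0,0,-0.25],0.035],
    [[0.15,-0.075,0],[0,0,-0.371],0.035],
    [[0.19,-0.095,0],[0,0,-0.371],0.035],
  ],
)

```text
time: 12.85
tool_pos: [0.5599, -0.0187, 0.2718]
tcp_rot: [[-0.269, 0.963, -0.006], [0.963, 0.269, 0.002], [0.003, -0.006, -1.0]]
ft_force: [1.0, 1.0, -2.9]
grip_width: 0.0452
grasp_force: 43.3
```

```bash
python3 -c "
from h import *
go(.5099,.1091,.255,.2715)"
```

```text
d [ 0.1365 -0.0136  0.0173] turn [-0.0056 -0.0033  0.0009] t 12.85 j6 -0.49
```

carry_out(
  plan=[
    [[0.035,-0.004,0.002],[0,0,0],0.035],
    [[0.075,-0.008,0.006],[0,0,0],0.035],
    [[0.11,-0.012,0.012],[0,0,0],0.035],
    [[0.136,-0.014,0.017],[0,0,0],0.035],
    [[0.136,-0.014,0.017],[0,0,0],0.035],
  ],
)

```text
time: 13.35
tool_pos: [0.5089, 0.1095, 0.2542]
tcp_rot: [[-0.271, 0.962, -0.009], [0.962, 0.271, 0.001], [0.003, -0.008, -1.0]]
ft_force: [-0.7, 0.2, -2.8]
grip_width: 0.045
grasp_force: 43.2
```

carry_out(
  plan=[
    [[0,0,0],[0,0,0],0.035],
    [[0,0,0],[0,0,0],0.035],
  ],
)

```text
time: 13.55
tool_pos: [0.5121, 0.1061, 0.2576]
tcp_rot: [[-0.267, 0.964, -0.002], [0.964, 0.267, -0.0], [0.0, -0.002, -1.0]]
ft_force: [0.7, 0.2, -3.1]
grip_width: 0.045
grasp_force: 43.2
```

```bash
python3 - <<'E'
from h import *
go(.5099,.1091,.255,.2715)
s=observe();im=read_camera("wrist");cv2.imwrite("pics/w4.png",im);c=cam("wrist",s);print(s["tool_pos"])
zt=s["tool_pos"][2]-.0079
for b in blobs(im,(0,120,60),(9,255,255),500): print(cv2.boundingRect(b),cv2.approxPolyDP(b,4,True)[:,0].tolist(),rect(c,b,zt+.026))
for b in blobs(im,(12,70,110),(28,255,255),2000): print(cv2.boundingRect(b))
E
```

```text
d [ 0.0035 -0.0013  0.0026] turn [-0.0023 -0.0002 -0.0011] t 13.55 j6 -0.26
[0.51210653 0.10612422 0.2575892 ]
(256, 101, 123, 253) [[260, 101], [256, 116], [268, 346], [315, 353], [365, 347], [378, 104]] (array([509.1, 119.8]), array([ 45.3, 111.5]), 1.843)
(251, 47, 132, 55)
```

View pics/w4.png

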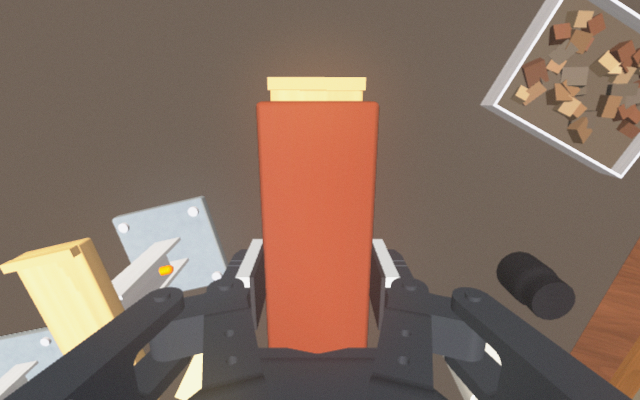

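```bash
python3 - <<'E'
from h import *
for i in range(3): read_camera("top")
s=observe();im=read_camera("wrist");c=cam("wrist",s);tp=s["tool_pos"];print(tp,s["qd"].round(3).max())
g=cv2.cvtColor(im,cv2.COLOR_BGR2HSV)
for u in (280,300,320,340,360):
    col=g[60:130,u].astype(int); print(u,[int(v) for v in (np.where(np.abs(np.diff(col[:,0]))+np.abs(np.diff(col[:,2]))>12)[0]+60)])
b=max(blobs(im,(0,120,60),(9,255,255),500),key=cv2.contourArea)[:,0]
w=blobs(im,(12,70,110),(28,255,255),1000);w=[k for k in w if cv2.boundingRect(k)[0]>240 and cv2.boundingRect(k)[1]<120][0][:,0]
ax=np.array([[.9634,.268],[-.268,.9634]])
P=ray(c,b,tp[2]-.0079+.026)[:,:2]@ax.T;L=ray(c,w,.204)[:,:2]@ax.T
print("tcp",ax@tp[:2]);print("stone far y",np.percentile(P[:,1],[90,99]),"x",P[P[:,1]>P[:,1].max()-.06][:,0].min(),P[P[:,1]>P[:,1].max()-.06][:,0].max())
print("lip outer y",L[:,1].max(),"x",L[:,0].min(),L[:,0].max())
E
```

```text
[0.51270798 0.10595108 0.25899918] 0.002
280 [75, 76, 100, 101, 102]
300 [75, 76, 100, 101]
320 [75, 76, 88, 100, 101]
340 [75, 76, 100]
360 [75, 76, 99, 100]
tcp [ 0.52233776 -0.03533246]
stone far y [0.03410453 0.03445739] x 0.5004399334661143 0.5456595347102889
lip outer y 0.04603991513934632 x 0.6572809830542149 0.6853099003685488
```

```bash
python3 - <<'E'
from h import *
s=observe();c=cam("wrist",s);ax=np.array([[.9634,.268],[-.268,.9634]])
for z in(.202,.204,.206):print(ray(c,[(267,76.5),(366,76.5),(267,89),(365,89)],z)[:,:2]@ax.T)
go(.5099,.1091,.25,.2715)
E
```

```text
[[0.49440211 0.04762185]
 [0.55119756 0.04762795]
 [0.49410996 0.0407951 ]
 [0.55090358 0.0407988 ]]
[[0.49468733 0.0474988 ]
 [0.55091422 0.04750484]
 [0.4943981  0.04074039]
 [0.55062318 0.04074405]]
[[0.49497255 0.04737575]
 [0.55063088 0.04738173]
 [0.49468625 0.04068568]
 [0.55034279 0.04068931]]
d [ 0.0037 -0.0019  0.0091] turn [ 0.      0.0001 -0.0018] t 13.8 j6 -0.26
```

carry_out(
  plan=[
    [[0.0033,-0.0005,0],[0,0,-0.002],0.035],
    [[0.0033,-0.0005,0.015],[0,0,-0.002],0.035],
    [[0.0033,-0.0005,0.03],[0,0,-0.002],0.035],
    [[0.0033,-0.0005,0.04],[0,0,-0.002],0.035],
    [[0.0033,-0.0005,0.04],[0,0,-0.002],0.035],
  ],
)

```text
time: 14.3
tool_pos: [0.5091, 0.1098, 0.2156]
tcp_rot: [[-0.27, 0.963, -0.006], [0.963, 0.27, -0.0], [0.002, -0.006, -1.0]]
ft_force: [-0.0, 0.2, -4.3]
grip_width: 0.0446
grasp_force: 43.2
```

carry_out(
  plan=[
    [[0,0,0],[0,0,0],0.035],
    [[0,0,0],[0,0,0],0.035],
    [[0,0,0],[0,0,0],0.035],
  ],
)

```text
time: 14.6
tool_pos: [0.5115, 0.1099, 0.2199]
tcp_rot: [[-0.27, 0.963, 0.002], [0.963, 0.27, 0.0], [-0.0, 0.001, -1.0]]
ft_force: [-0.4, 0.7, -3.3]
grip_width: 0.0454
grasp_force: 43.2
```

```bash
python3 - <<'E'
from h import *
s=observe();im=read_camera("wrist");c=cam("wrist",s);tp=s["tool_pos"];print(tp,s["ft_force"])
ax=np.array([[.9634,.268],[-.268,.9634]])
print("tcp",ax@tp[:2])
b=max(blobs(im,(0,120,60),(9,255,255),500),key=cv2.contourArea)[:,0]
P=ray(c,b,tp[2]-.0079+.026)[:,:2]@ax.T
print("stone far",np.percentile(P[:,1],[90,99]))
E
```

```text
[0.51147778 0.10986059 0.21992292] [-0.36707166  0.65666701 -3.33295052]
tcp [ 0.52220033 -0.03123635]
stone far [0.03819381 0.0382704 ]
```

carry_out(
  plan=[
    [[-0.0005,0,0.004],[0,0,0],0.035],
    [[-0.0005,0,0.008],[0,0,0],0.035],
    [[-0.0005,0,0.011],[0,0,0],0.035],
    [[-0.0005,0,0.012],[0,0,0],0.035],
    [[-0.0005,0,0.012],[0,0,0],0.035],
  ],
)

```text
time: 15.15
tool_pos: [0.5109, 0.1094, 0.2067]
tcp_rot: [[-0.27, 0.963, -0.001], [0.963, 0.27, -0.0], [0.0, -0.001, -1.0]]
ft_force: [-0.3, 0.9, -2.8]
grip_width: 0.0454
grasp_force: 43.3
```

carry_out(
  plan=[
    [[0,0,0.0005],[0,0,0],0.035],
    [[0,0,0.001],[0,0,0],0.035],
    [[0,0,0.0015],[0,0,0],0.035],
    [[0,0,0.0015],[0,0,0],0.035],
  ],
)

```text
time: 15.55
tool_pos: [0.5111, 0.1094, 0.2056]
tcp_rot: [[-0.27, 0.963, -0.0], [0.963, 0.27, -0.0], [0.0, -0.0, -1.0]]
ft_force: [-0.8, -1.1, -2.9]
grip_width: 0.0449
grasp_force: 43.3
```

Still carrying the stone's weight. I'll lower it in 1 mm steps.

carry_out(
  plan=[
    [[0,0,0.0005],[0,0,0],0.035],
    [[0,0,0.001],[0,0,0],0.035],
    [[0,0,0.001],[0,0,0],0.035],
  ],
)

```text
time: 15.85
tool_pos: [0.5111, 0.1094, 0.2045]
tcp_rot: [[-0.27, 0.963, -0.0], [0.963, 0.27, -0.0], [0.0, -0.0, -1.0]]
ft_force: [-0.5, -0.8, -3.9]
grip_width: 0.0452
grasp_force: 43.3
```

carry_out(
  plan=[
    [[0,0,0.0005],[0,0,0],0.035],
    [[0,0,0.001],[0,0,0],0.035],
    [[0,0,0.001],[0,0,0],0.035],
  ],
)

```text
time: 16.15
tool_pos: [0.5111, 0.1094, 0.2035]
tcp_rot: [[-0.27, 0.963, -0.0], [0.963, 0.27, 0.0], [0.0, -0.0, -1.0]]
ft_force: [0.4, 1.4, -3.1]
grip_width: 0.045
grasp_force: 43.3
```

carry_out(
  plan=[
    [[0,0,0.0005],[0,0,0],0.035],
    [[0,0,0.001],[0,0,0],0.035],
    [[0,0,0.001],[0,0,0],0.035],
  ],
)

```text
time: 16.45
tool_pos: [0.5112, 0.1094, 0.203]
tcp_rot: [[-0.27, 0.963, 0.0], [0.963, 0.27, -0.0], [-0.0, 0.0, -1.0]]
ft_force: [-0.4, -0.9, -1.0]
grip_width: 0.045
grasp_force: 43.5
```

carry_out(
  plan=[
    [[0,0,0.0004],[0,0,0],0.035],
    [[0,0,0.0004],[0,0,0],0.035],
  ],
)

```text
time: 16.65
tool_pos: [0.5112, 0.1094, 0.2029]
tcp_rot: [[-0.27, 0.963, 0.0], [0.963, 0.27, -0.0], [-0.0, 0.0, -1.0]]
ft_force: [-2.3, 0.4, 2.9]
grip_width: 0.045
grasp_force: 43.8
```

Resting on the cradle. Now I'll release and back away.

carry_out(
  plan=[
    [[0,0,0],[0,0,0],0.046],
    [[0,0,0],[0,0,0],0.05],
    [[0,0,-0.001],[0,0,0],0.06],
    [[0,0,-0.002],[0,0,0],0.07],
    [[0,0,-0.002],[0,0,0],0.075],
  ],
)

```text
time: 17.15
tool_pos: [0.5114, 0.1094, 0.2045]
tcp_rot: [[-0.27, 0.963, 0.001], [0.963, 0.27, 0.0], [-0.0, 0.001, -1.0]]
ft_force: [-0.6, -0.2, 0.7]
grip_width: 0.0749
grasp_force: 0.0
```

carry_out(
  plan=[
    [[0,0,-0.01],[0,0,0],0.075],
    [[0,0,-0.04],[0,0,0],0.075],
    [[0,0,-0.08],[0,0,0],0.075],
    [[0,0,-0.12],[0,0,0],0.075],
    [[0,0,-0.12],[0,0,0],0.075],
  ],
)

```text
time: 17.65
tool_pos: [0.5139, 0.1095, 0.3328]
tcp_rot: [[-0.27, 0.963, 0.014], [0.963, 0.27, 0.0], [-0.004, 0.014, -1.0]]
ft_force: [0.2, 0.7, 1.2]
grip_width: 0.075
grasp_force: 0.0
```

carry_out(
  plan=[
    [[0,0,0],[0,0,0],0.075],
    [[0,0,0],[0,0,0],0.075],
    [[0,0,0],[0,0,0],0.075],
  ],
)

```text
time: 17.95
tool_pos: [0.5104, 0.1093, 0.3223]
tcp_rot: [[-0.27, 0.963, -0.003], [0.963, 0.27, -0.0], [0.001, -0.003, -1.0]]
ft_force: [-0.4, -0.5, -0.5]
grip_width: 0.0748
grasp_force: 0.0
```

```bash
python3 - <<'E'
from h import *
s=observe();im=read_camera("wrist");c=cam("wrist",s);tp=s["tool_pos"]
b=max(blobs(im,(0,120,60),(9,255,255),500),key=cv2.contourArea)
print(rect(c,b,.222))
im2=read_camera("scene")
for k in blobs(im2,(12,70,110),(28,255,255)):
    r=cv2.boundingRect(k)
    if 350<r[0]<420 and r[1]<200: print(r)
p=cam("scene")
a=cv2.resize(im2[120:240,331:451],(400,400),interpolation=cv2.INTER_CUBIC);b=cv2.resize(im[50:350,200:500],(400,400))
cv2.imwrite("pics/fin.png",np.hstack([a,b]))
E
```

```text
(array([511.9, 110.1]), array([ 44.5, 136.4]), 1.845)
(370, 137, 49, 70)
```

View pics/fin.png

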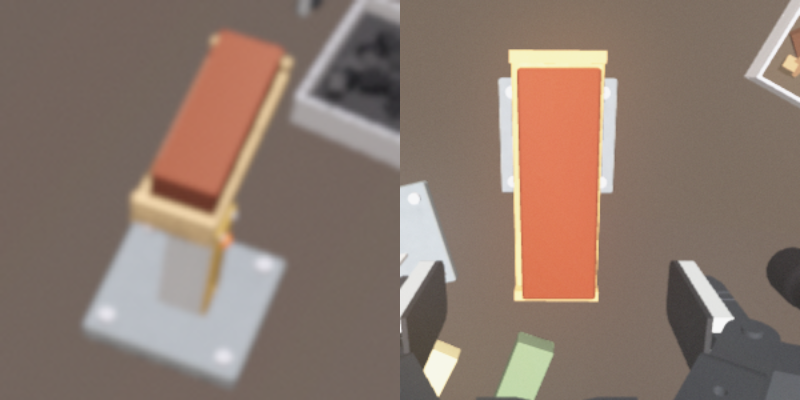

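The stone lies flat between the lips and centred. The cradle is up and the button is out at scene crop (225,240).

```bash
python3 -c "
from bench import *
print(hand_in())"
```

```text
the job is handed in; nothing more can be done
None
```

I handed the job in at about 18 s, and the hand-in returned no verdict. The rest caught about 20 mm up with its button out through the upper hole, and it stayed up once let go. In the last pictures the red-brown whetstone lies flat between the lips, about 1 mm off the cradle's measured centre. The arm never touched the grey-green or cream stone.

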